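# Tap the board carrier home against the hidden stop in the test hood

## Task

Pick up the tapping bar and, pushing with the bar alone, nudge the board carrier gently along its slideway into the test hood until it is firmly home against the stop hidden inside. Keep your fingers off the carrier, do not ram it into the stop, and leave the other things on the desk alone. Then lay the bar back down flat on the desk, well clear of the slideway.

Things in the scene. Friction and masses are not known exactly. Their poses are not given: they have to be found in the camera images.
- bed: Fixed slideway, 340 mm long (x) x 110 mm wide. Origin: centre of its underside, on the desk. +x points along the slide to the hood; open entry end at x = -170 mm. Aluminium floor, its top 12 mm above the desk, a steel guide rail along each long side: 93 mm apart inside (carrier 90 mm wide), tops 24 mm above the desk.
- hood: Fixed grey metal box over the slideway's far end, 160 (x) x 126 x 74 mm high (84 with terminal). Origin: middle of its open mouth, at desk height; axes as the slideway's. Opening 118 x 70 mm high. Inside, unseen, a clamped stop with a rubber face (gives 1 mm per 3 N; take care to stay under 20 N) halts the carrier; set anew each time: face (not reported) at x = 40 to 80 mm.
- carrier: Loose carrier between the rails: aluminium plate 146 (x) x 90 x 12 mm with a circuit board on it and a black push block across its rear end. Origin: centre of the plate's underside, 12 mm above the desk. +x points to the hood; front face x = +73 mm, rear -73 mm. 0.4 to 0.7 kg; it slides under about 2 to 6 N, stays where left, and begins 20 to 95 mm short of the stop.
- push_face (a point): Centre of the rear face of the carrier's push block, where the bar should tap; 39 mm above the desk. The block is 54 mm wide (y) and its face, flush with the plate's rear edge, runs from 12 to 54 mm above the desk. Axes as the carrier's: push along +x.
- bar_grip (a point): Centre of the tapping bar's black plastic grip, which is 80 mm long (x), 22 mm wide (y) and 26 mm high, 13 mm above the desk as the bar lies. Axes: x along the bar towards its steel end, z up. The bar is loose, about 0.14 kg and 180 mm long overall; it lies flat on the desk.
- bar_tip (a point): Centre of the flat end face of the bar's steel part (12 mm wide, 14 mm high), 140 mm ahead (+x) of the grip's centre on the bar's axis.
- bar: The tapping bar as a whole. Origin: on its underside, 30 mm ahead of the grip's centre; axes as bar_grip's.
- brush: Wood-handled dust brush, 120 x 22 x 22 mm, loose, a bystander to be left alone. Origin: centre of its underside.
- cutters: Pair of side cutters, 116 x 40 x 11 mm, loose, a bystander to be left alone. Origin: centre of its underside.
- reel: Small reel of solder, 47 mm across, 34 mm high, loose, a bystander to be left alone. Origin: centre of its underside.
- bottle: Small dark bottle with a cap, 37 mm across, 84 mm high, loose, a bystander to be left alone. Origin: centre of its underside.

How it is judged (in metres and radians):
On the way, in this order (a step that is already met when the one before it is completed fails the run):
1. the bar is picked up (height (world z) of bar_grip above 0.025 m), for 0.2 s.
2. the carrier bears on the hidden stop in the hood with more than 1.5 N (contact force between carrier and hood above 1.5 N), for 0.05 s.
At the end, for the whole second after the job is handed in: The carrier has been brought by the bar to the hidden stop and is left touching it (contact over 0.2 N), flat and at rest; the bar lies flat on the desk (centres of grip and tip under 20 mm high), at rest, off the slideway, its tip over 60 mm from the push block (contact force between carrier and hood above 0.2 N and angle between carrier's own z axis and vertical below 0.05 rad and linear speed of each of carrier, bar below 0.01 m/s and height (world z) of each of bar_grip, bar_tip below 0.02 m and horizontal distance between bar_tip and push_face above 0.06 m and contact force between bar and bed below 0.05 N).
It fails at once if the carrier is rammed: it bears on the stop with more than 20 N (contact force between carrier and hood above 20 N).
It fails at once if the carrier is sent off faster than 0.15 m/s (linear speed of carrier above 0.15 m/s).
It fails at once if the fingers or arm touch the carrier (contact force between any of the fingers, the arm and carrier above 0.5 N).
It fails at once if a bystander (brush, wire reel, small bottle, cutters) is moved over 20 mm (distance of any of brush, reel, bottle, cutters from where it was at the start of the episode above 0.02 m).
It also fails if it takes over 58 s, if anything falls off the work surface, if the arm or the gripper's body presses on something with over 40 N, if the wrist force passes 120 N, or if a joint passes its speed limit or range.

## Robot

A 6-joint arm with a two-finger parallel gripper is mounted at the origin on a cart in front of the work surface, level with it; the furniture and walls round the work are solid. World frame = base frame: x ahead of the robot, y to its left, z up, the work surface at z = 0. Lengths are in mm, angles in rad, forces in N, time in s.
With the tool pointing down it reaches from about 300 to 850 mm from the base axis. Payload 4.2 kg.
Tool frame: the origin (TCP) lies at the very end of the fingers, on their centre line; the grasp point (between the pads) lies arm.hold_point_z behind it (arm.hold_point_z is the distance from the TCP to the grasp point, in mm); z points along the fingers, y is the line along which they close (so a half turn about z gives the same grasp; the last joint's range is limited). The gripper opens to 91 mm and grips with 3 to 60 N. Pads are 32 mm wide; open, the fingers measure 118 mm over their backs; the gripper's body (76 mm by 178 mm) begins 60 mm behind the grasp point.
Start: joints at [1.179, 0.32, 1.565, -0, 1.257, -0.02], TCP at [208.898, 535.731, 188.476] pointing down, gripper open.
Joint ranges: [-3.11, 3.11], [-0.84, 2.01], [0.21, 2.61], [-1.34, 4.49], [0.05, 2.63], [-2.56, 2.56]. Speed limits (rad/s): [2.57, 2.57, 3.14, 3.14, 3.14, 3.14].

## Interface

Orientations are given as a rotation vector (axis times angle).
In Python, from plant import arm gives the robot as it stands. The module is installed in compiled form; this text tells all that it offers.
- The arm moves only by the shell command python3 -m jog 'ROWS' [FORCE]. ROWS is JSON, one flat list of numbers, 7 for each row, row after row: the shift along the world's x, y, z normalised to -1 to 1, where 1 is 5 cm, then the turn, a rotation vector about the world's x, y, z normalised to -1 to 1, where 1 is 120 degrees, then the gripper's target within -1 to 1 (shut at 1, half-way at 0, fully open at -1). In form: [dx, dy, dz, wx, wy, wz, fingers, dx, dy, dz, wx, wy, wz, fingers, ...]. A call has exactly 10 rows; each row shifts and turns the commanded pose from where the row before left it; what a row does not reach is not made up. A row lasts 1/8 s, in which the tool goes at most 62.5 mm and 10.7 degrees, less where a joint would pass 70% of its speed; a pose out of reach is approached as far as the arm can. A call with a number of a shift or a turn outside -1 to 1 is refused whole. A call with a gripper value outside its range is refused whole. The fingers move at their own pace and stop on an object; FORCE is the grip in N (left out, the last holds). Time passes only in rows, so rows that do not move let the fingers close, or fill a call up. It gives the time, the measured TCP pose, the force, the opening and the grip force at its end, in the units of the state.
- arm.observe(): the state, without advancing time (a new reading comes with each control period).
- arm.capture(name): name is "scene" or "top" or "wrist"; returns a dict with "color" (384x512x3 uint8, blue, green, red), "camera_matrix" (3x3 intrinsics, pixels), "R" (3x3) and "t" (3): a world point X has camera coordinates R X + t; the wrist camera has in their place "hand_eye" (4x4, takes a point from camera to tool coordinates, whose origin is the TCP and whose axes are the flange's). Camera axes: x right, y down, z forward; pixel columns grow to the right and rows downward; lengths in mm; the calibration is good to about 2 mm. The wrist camera is an equidistant fisheye: a pixel r from the principal point sees the ray r / f radians off the axis. A picture is of the moment at which its call begins: read the wrist's pose just before it. There is no depth.
- arm.sign_off(): hands the job in; it is judged then, once.
The state is a dict: "time_s": time; "joints": joint angles; "joint_vel": joint speeds; "joint_efforts": joint torques, N m; "tcp_pos": TCP position; "eef_rot": TCP orientation; "force": force on the tool from outside, world axes, zero at the start; "ft_torque": the same for the moment, N m; "grip_width": finger opening in mm; "grasp_force": force on a finger pad.
Only numpy, scipy, OpenCV 4.12 (cv2) and the standard library are available. Lean on these libraries where they do the work, as an engineer would, in place of code of your own. Each camera call takes 0.05 s, during which the arm holds its last target. There are 200 camera calls.

## Working session

There is one attempt and no reset: what is moved stays moved. The work goes in short steps, Python scripts to look and compute and a shell command to move; the robot and the scene stay as the last step left them, time stands still between calls to the robot, and variables do not carry over. Pictures are saved under pics/ and viewed, at most 10 in all, crops included, and the job is handed in when it is done.

```bash
mkdir -p pics
cat > h.py <<'E'
import numpy as np, cv2
from plant import arm
def snap(n):
    c=arm.capture(n); np.savez(f'{n}.npz',**{k:np.array(v) for k,v in c.items()}); return c
def ray(n,u,v,z):
    c=np.load(f'{n}.npz'); d=np.linalg.inv(c['camera_matrix'])@[u,v,1]
    R,t=c['R'],np.ravel(c['t']); o=-R.T@t; d=R.T@d
    return o+d*(z-o[2])/d[2]
E
python3 - <<'E'
from h import *
for n in('top','scene'):
    c=snap(n); cv2.imwrite(f'pics/{n}1.png',cv2.resize(c['color'],(800,600),interpolation=cv2.INTER_CUBIC))
s=arm.observe(); print(s, arm.hold_point_z)
E
```

```text
{'time_s': 0.1, 'joints': array([ 1.17900968e+00,  3.20204880e-01,  1.56556447e+00,  1.14119359e-05,
        1.25741566e+00, -2.00083824e-02]), 'joint_vel': array([-0.00261217,  0.0008237 , -0.00366764,  0.00105124, -0.00087631,
       -0.0006209 ]), 'joint_efforts': array([-2.33179062e-04, -4.13336170e+01, -2.32509041e+01,  7.31726387e-02,
        4.22317442e-02, -4.25776363e-05]), 'tcp_pos': array([208.68892162, 535.25030528, 187.71477528]), 'eef_rot': array([-5.80573610e-01, -3.08713793e+00,  2.44467987e-03]), 'force': array([-0.17383232, -0.16566185,  0.41776935]), 'ft_torque': array([0.01305574, 0.02977328, 0.00952628]), 'grasp_force': 0.0, 'grip_width': 91.32059618053664} 18.8
```

View pics/top1.png

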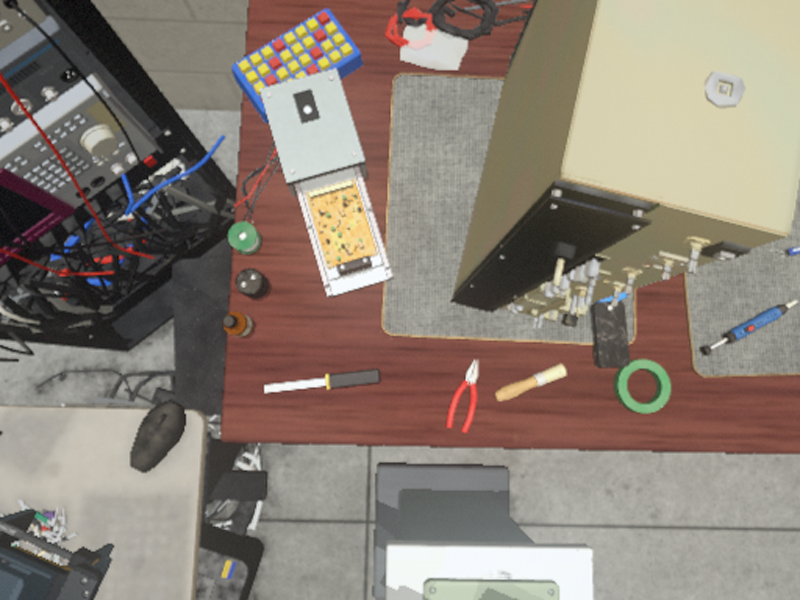

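View pics/scene1.png

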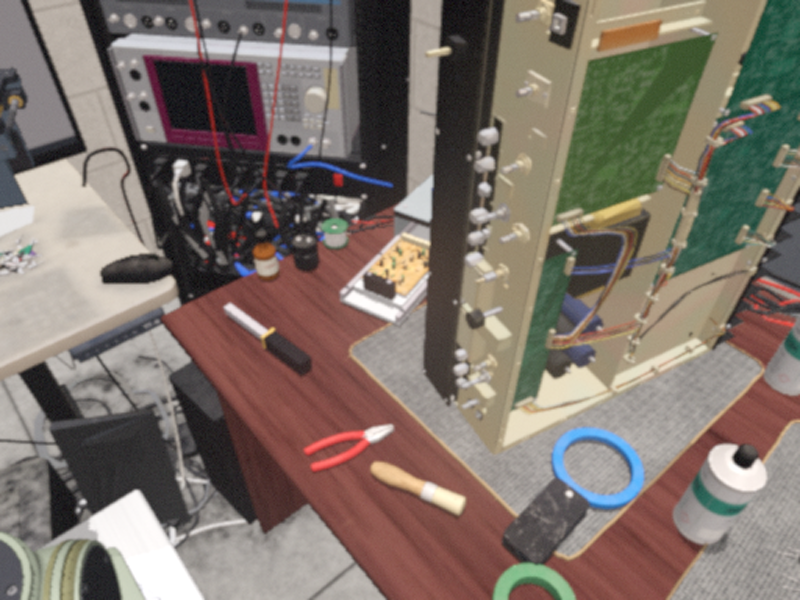

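The top view (800x600) shows the bar with its tip at (265,389) and grip from (329,381) to (380,376). The carrier's push block is at (353,268), the bed's entry corners are at (330,294) and (391,278), and the hood runs from (290,183) to (366,165). The reel is at (244,237), with bottles at (250,283) and (237,323). The scene view agrees.

Run:
```python
from h import *
k=0.64
def p(n,u,v,z): r=ray(n,u*k,v*k,z); print(n,u,v,z,r.round(1)); return r
for u,v,z in [(265,389,14),(327,382,20),(329,381,26),(380,377,26),(355,379,26),(330,294,24),(391,278,24),(299,186,24),(290,183,74),(366,165,74),(265,85,74),(337,70,74),(339,275,54),(371,266,54),(244,237,34),(250,283,84),(237,323,60),(474,365,5),(455,430,5),(225,440,0),(240,150,0)]: p('top',u,v,z)
for n in ('top','scene'):
  c=np.load(n+'.npz'); print((-c['R'].T@np.ravel(c['t'])).round(0))
for u,v,z in [(230,308,14),(268,338,20),(303,365,13)]: p('scene',u,v,z)
c=np.load('top.npz')['color']
cv2.imwrite('pics/crop.png',cv2.resize(c[95:265,140:260],None,fx=3.5,fy=3.5,interpolation=cv2.INTER_CUBIC))
```

```text
top 265 389 14 [380.3 354.4  14. ]
top 327 382 20 [393.5 258.3  20. ]
top 329 381 26 [395.1 254.7  26. ]
top 380 377 26 [403.2 176.3  26. ]
top 355 379 26 [399.2 214.8  26. ]
top 330 294 24 [530.9 258.9  24. ]
top 391 278 24 [559.3 163.3  24. ]
top 299 186 24 [705.8 316.   24. ]
top 290 183 74 [693.3 322.2  74. ]
top 366 165 74 [726.1 207.2  74. ]
top 265 85 74 [850.9 369.1  74. ]
top 337 70 74 [880.5 257.8  74. ]
top 339 275 54 [556.5 243.6  54. ]
top 371 266 54 [572.  195.1  54. ]
top 244 237 34 [616.2 396.7  34. ]
top 250 283 84 [535.4 371.4  84. ]
top 237 323 60 [478.  392.6  60. ]
top 474 365 5 [425.8  26.8   5. ]
top 455 430 5 [323.7  56.2   5. ]
top 225 440 0 [300.  414.7   0. ]
top 240 150 0 [772.8 420.8   0. ]
[407. 179. 915.]
[ 139. -324.  648.]
scene 230 308 14 [383.3 352.4  14. ]
scene 268 338 20 [391.4 253.8  20. ]
scene 303 365 13 [403.6 183.2  13. ]
```

View pics/crop.png

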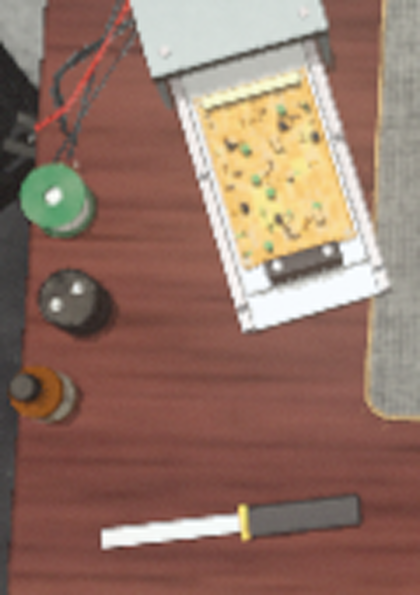

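```bash
python3 -m jog '[0.38,-0.64,0,0,0,-0.0514,-1, 0.38,-0.64,0,0,0,-0.0514,-1, 0.38,-0.64,0,0,0,-0.0514,-1, 0.38,-0.64,0,0,0,-0.0514,-1, 0.38,-0.64,0,0,0,-0.0514,-1, 0.38,-0.64,-0.3,0,0,-0.0514,-1, 0.38,-0.64,-0.4,0,0,-0.0514,-1, 0.38,-0.64,-0.4,0,0,-0.0514,-1, 0.38,-0.64,-0.4,0,0,-0.0514,-1, 0.38,-0.64,-0.3,0,0,-0.0514,-1]' 45
cat >> h.py <<'E'
from scipy.spatial.transform import Rotation as Ro
def wsnap():
    s=arm.observe(); c=arm.capture('wrist')
    np.savez('wrist.npz',p=s['tcp_pos'],r=s['eef_rot'],**{k:np.array(v) for k,v in c.items()}); return c
def wray(u,v,z):
    c=np.load('wrist.npz'); K=c['camera_matrix']; x=(u-K[0,2])/K[0,0]; y=(v-K[1,2])/K[1,1]
    t=np.hypot(x,y); d=np.array([np.sin(t)*x/t,np.sin(t)*y/t,np.cos(t)]); H=c['hand_eye']; R=Ro.from_rotvec(c['r']).as_matrix()
    o=c['p']+R@H[:3,3]; d=R@H[:3,:3]@d
    return o+d*(z-o[2])/d[2]
E
python3 - <<'E'
from h import *
c=wsnap(); cv2.imwrite('pics/w1.png',cv2.resize(c['color'],(800,600),interpolation=cv2.INTER_CUBIC))
E
```

```text
time_s: 1.35
tcp_pos: [398.9, 214.4, 97.5]
eef_rot: [-2.085, -2.349, 0.002]
force: [0.1, 0.1, -0.4]
grip_width: 91.2
grasp_force: 0.0
```

View pics/w1.png

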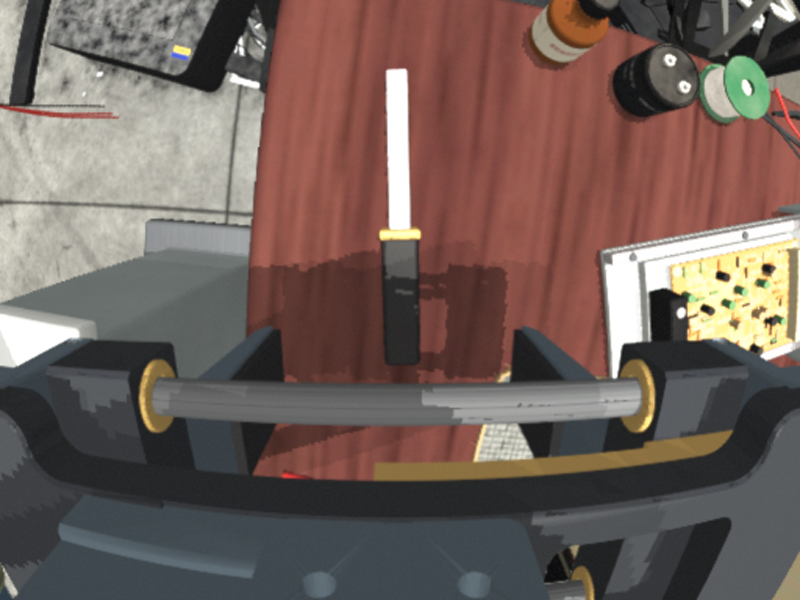

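The wrist view shows the bar centred between the fingers, nearly upright in the picture: tip at (397,69), grip front at (401,240) and grip rear at (402,364). The bed entry corner is at (602,252) and the push block's rear top edge runs from (650,291) to (652,348).

Run:
```python
from h import *
k=.64
for u,v,z in [(397,69,14),(397,72,7),(401,240,20),(401,240,26),(402,364,26),(602,252,24),(607,375,24),(650,291,54),(652,348,54),(686,293,54)]: print(u,v,z,wray(u*k,v*k,z).round(1))
```

```text
397 69 14 [381.4 356.   14. ]
397 72 7 [381.5 355.9   7. ]
401 240 20 [396.2 252.9  20. ]
401 240 26 [396.  253.5  26. ]
402 364 26 [405.9 178.1  26. ]
602 252 24 [521.3 263.5  24. ]
607 375 24 [544.9 183.   24. ]
650 291 54 [543.7 247.9  54. ]
652 348 54 [555.  213.6  54. ]
686 293 54 [571.  250.3  54. ]
```

```bash
python3 -m jog '[0.04,0.02,-0.3,0,0,0.008,-1, 0,0,-0.3,0,0,0,-1, 0,0,-0.3,0,0,0,-1, 0,0,-0.3,0,0,0,-1, 0,0,-0.3,0,0,0,-1, 0,0,-0.2,0,0,0,-1, 0,0,-0.1,0,0,0,-1, 0,0,-0.06,0,0,0,-1, 0,0,-0.03,0,0,0,-1, 0,0,0,0,0,0,-0.2]' 45
python3 -m jog '[0,0,0,0,0,0,0.8, 0,0,0,0,0,0,0.8, 0,0,0,0,0,0,0.9, 0,0,0,0,0,0,1, 0,0,0,0,0,0,1, 0,0,0,0,0,0,1, 0,0,0,0,0,0,1, 0,0,0,0,0,0,1, 0,0,0,0,0,0,1, 0,0,0,0,0,0,1]' 45
```

```text
time_s: 2.65
tcp_pos: [401.1, 216.8, 4.2]
eef_rot: [2.061, 2.37, 0.001]
force: [-0.6, 0.3, -0.7]
grip_width: 84.3
grasp_force: 0.0
time_s: 3.9
tcp_pos: [400.9, 216.8, 4.0]
eef_rot: [2.061, 2.371, 0.0]
force: [0.4, 1.1, 0.7]
grip_width: 0.2
grasp_force: 0.0
```

Run:
```python
from h import *
c=wsnap(); cv2.imwrite('pics/w2.png',cv2.resize(c['color'],(800,600),interpolation=cv2.INTER_CUBIC))
```

```text
(no output)
```

View pics/w2.png

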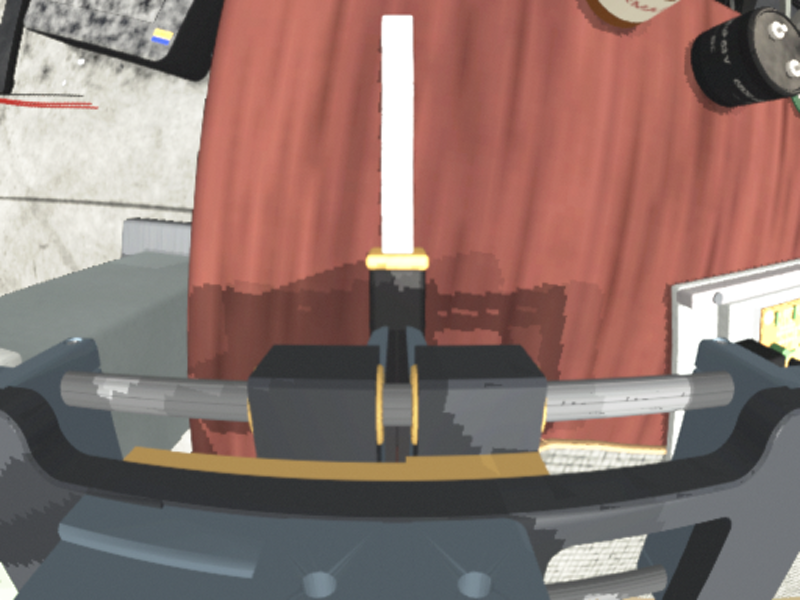

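The fingers are fully shut. The grip's collar is at (398,262), the grip edges are at x=370 and 427 near row 300, and the tip is at (397,16). I'll check whether the bar was squeezed out forwards or the fingers are above it.

Run:
```python
from h import *
k=.64
for u,v,z in [(397,16,14),(397,262,20),(370,300,26),(427,300,26),(382,16,14),(412,16,14)]: print(u,v,z,wray(u*k,v*k,z).round(1))
print(arm.observe()['tcp_pos'],arm.observe()['force'])
c=np.load('wrist.npz');print(c['hand_eye'].round(2))
x=c['color'][190:310,190:320]; cv2.imwrite('pics/w2c.png',cv2.resize(x,None,fx=4.8,fy=4.8,interpolation=cv2.INTER_CUBIC))
```

```text
397 16 14 [380.8 356.3  14. ]
397 262 20 [394.8 255.9  20. ]
370 300 26 [386.5 240.8  26. ]
427 300 26 [408.2 243.8  26. ]
382 16 14 [374.8 355.5  14. ]
412 16 14 [386.7 357.2  14. ]
[400.91468362 216.72799773   3.9758026 ] [-0.35554589  0.13607757 -0.74417515]
[[   0.     -0.97   -0.24   66.93]
 [   1.      0.      0.     -0.84]
 [  -0.     -0.24    0.97 -195.97]
 [   0.      0.      0.      1.  ]]
```

View pics/w2c.png

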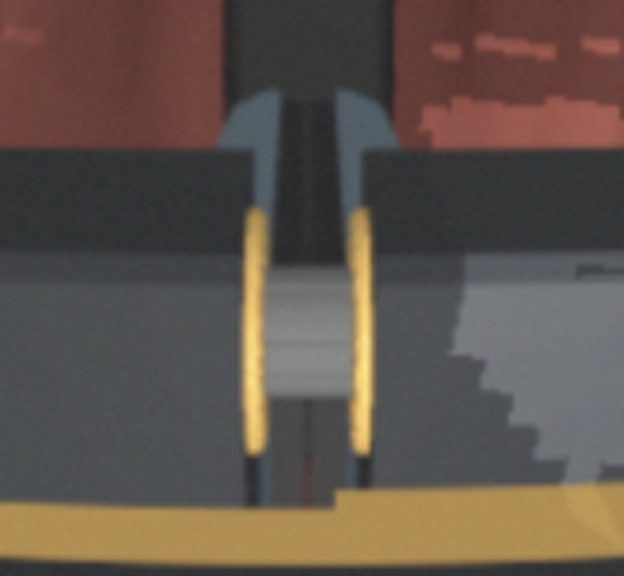

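The bar has not moved (tip at 380.8, 356.3), so the fingers look to be above the grip. Their front ends are at crop (255..360,92), and I'll compute the height that implies.

Run:
```python
from h import *
c=np.load('wrist.npz'); K=c['camera_matrix'];H=c['hand_eye']
for cu,cv in [(255,92),(305,92),(360,92)]:
    u=190+cu/4.8; v=190+cv/4.8
    x=(u-K[0,2])/K[0,0]; y=(v-K[1,2])/K[1,1]; t=np.hypot(x,y)
    d=H[:3,:3]@np.array([np.sin(t)*x/t,np.sin(t)*y/t,np.cos(t)]); o=H[:3,3]
    for X in (10,16,22): print(X,(o+d*(X-o[0])/d[0]).round(1))
```

```text
10 [10.  -7.9 -5.2]
16 [ 16.   -7.1 -25.3]
22 [ 22.   -6.4 -45.4]
10 [10.  -0.9 -5.2]
16 [ 16.   -0.9 -25.3]
22 [ 22.   -0.9 -45.4]
10 [10.   6.8 -5.2]
16 [ 16.    6.  -25.3]
22 [ 22.    5.2 -45.4]
```

```bash
python3 - <<'E'
from h import *
c=np.load('wrist.npz'); K=c['camera_matrix'];H=c['hand_eye']; print(K)
for u,v in [(282,329),(514,329)]:
    u*=.64;v*=.64
    x=(u-K[0,2])/K[0,0]; y=(v-K[1,2])/K[1,1]; t=np.hypot(x,y)
    d=H[:3,:3]@np.array([np.sin(t)*x/t,np.sin(t)*y/t,np.cos(t)]); o=H[:3,3]
    Y=np.sign(d[1])*45.6; print((o+d*(Y-o[1])/d[1]).round(1))
E
python3 -m jog '[0,0,0.25,0,0,0,1, 0,0,0.35,0,0,0,-0.3, 0,0,0.1,0,0,0,-1, 0,0,0,0,0,0,-1, 0,0,0,0,0,0,-1, 0,0,0,0,0,0,-1, 0,0,0,0,0,0,-1, 0,0,0,0,0,0,-1, 0,0,0,0,0,0,-1, 0,0,0,0,0,0,-1]' 45
```

```text
[[297.31863964   0.         253.72687361]
 [  0.         297.31863964 195.86709819]
 [  0.           0.           1.        ]]
[ 15.  -45.6 -25.4]
[ 14.6  45.6 -24.4]
time_s: 5.2
tcp_pos: [400.9, 216.7, 39.0]
eef_rot: [2.062, 2.371, 0.0]
force: [-0.3, -0.4, 0.8]
grip_width: 87.5
grasp_force: 0.0
```

Triangulating the open fingers puts their real ends about 25 mm behind the reported TCP, so that grasp closed above the bar. I'll go down to about -20 reported, watching the force.

```bash
python3 -m jog '[0,0,-0.3,0,0,0,-1, 0,0,-0.3,0,0,0,-1, 0,0,-0.2,0,0,0,-1, 0,0,-0.1,0,0,0,-1, 0,0,-0.06,0,0,0,-1, 0,0,-0.04,0,0,0,-1, 0,0,-0.02,0,0,0,-1, 0,0,-0.02,0,0,0,-1, 0,0,0,0,0,0,-1, 0,0,0,0,0,0,-1]' 45
```

```text
time_s: 6.45
tcp_pos: [400.9, 216.8, -13.0]
eef_rot: [2.061, 2.371, 0.0]
force: [-0.2, -0.5, -0.2]
grip_width: 91.4
grasp_force: 0.0
```

```bash
python3 -m jog '[0,0,-0.02,0,0,0,-1, 0,0,-0.02,0,0,0,-1, 0,0,-0.02,0,0,0,-1, 0,0,-0.02,0,0,0,-1, 0,0,-0.02,0,0,0,-1, 0,0,-0.02,0,0,0,-1, 0,0,0,0,0,0,-1, 0,0,0,0,0,0,-1, 0,0,0,0,0,0,0, 0,0,0,0,0,0,0.2]' 45
python3 -m jog '[0,0,0,0,0,0,0.4, 0,0,0,0,0,0,0.6, 0,0,0,0,0,0,0.8, 0,0,0,0,0,0,1, 0,0,0,0,0,0,1, 0,0,0,0,0,0,1, 0,0,0,0,0,0,1, 0,0,0,0,0,0,1, 0,0,0,0,0,0,1, 0,0,0,0,0,0,1]' 45
```

```text
time_s: 7.7
tcp_pos: [400.9, 216.7, -19.0]
eef_rot: [2.062, 2.371, 0.0]
force: [0.3, 0.9, 0.1]
grip_width: 74.4
grasp_force: 0.0
time_s: 8.95
tcp_pos: [400.9, 216.8, -19.0]
eef_rot: [2.061, 2.371, 0.0]
force: [0.1, -0.3, -0.4]
grip_width: 21.9
grasp_force: 45.0
```

Grasped: the opening is 21.9 mm at 45 N. Next I'll lift, turn the bar by -80°, and refine the push face from the earlier pictures.

```bash
python3 -m jog '[0,0,0.2,0,0,0,1, 0,0,0.5,0,0,0,1, 0,0,0.5,0,0,0,1, 0,0,0.5,0,0,-0.08,1, 0,0,0.5,0,0,-0.08,1, 0,0,0,0,0,-0.08,1, 0,0,0,0,0,-0.08,1, 0,0,0,0,0,-0.08,1, 0,0,0,0,0,-0.08,1, 0,0,0,0,0,-0.08,1]' 45
python3 - <<'E'
from h import *
for u,v in [(268,285),(342,268)]: print(ray('top',140+u/3.5,95+v/3.5,24).round(1))
for u,v in [(240,332),(388,291)]: print('entry z12..24',ray('top',140+u/3.5,95+v/3.5,18).round(1))
# rails/hood lines at top
print('hood',[ray('top',140+u/3.5,95+v/3.5,74).round(1) for u,v in [(153,82),(328,33)]])
c=wsnap(); cv2.imwrite('pics/w3.png',cv2.resize(c['color'],(800,600),interpolation=cv2.INTER_CUBIC))
E
```

```text
time_s: 10.2
tcp_pos: [400.6, 216.6, 91.4]
eef_rot: [3.031, 0.825, -0.0]
force: [-0.3, 1.2, -1.7]
grip_width: 21.4
grasp_force: 45.0
[560.6 246.8  24. ]
[574.4 194.8  24. ]
entry z12..24 [527.3 265.7  18. ]
entry z12..24 [559.8 161.6  18. ]
hood [array([689.9, 326.6,  74. ]), array([729. , 208.6,  74. ])]
```

View pics/w3.png

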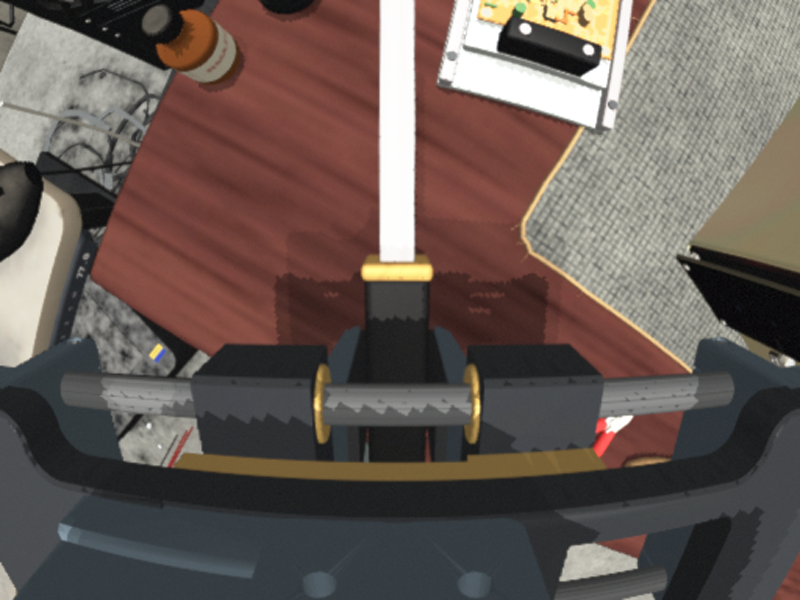

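The bar is held firmly along the tool's x axis. The bed entry corners are at (439,86) and (613,131), and the block's rear bottom edge runs from about (499,45) to (598,74).

Run:
```python
from h import *
k=.64
for u,v,z in [(439,86,14),(613,131,14),(499,43,24),(590,74,24)]: print(wray(u*k,v*k,z).round(1))
s=arm.observe(); print(s['tcp_pos'])
d=np.array([.954,.301]); pf=np.array([567,220.9])
for g in (25,5): print('grip at', pf-d*(140+g))
```

```text
[526.4 260.9  14. ]
[565.4 155.7  14. ]
[566.4 244.7  24. ]
[583.4 189.3  24. ]
[400.65693091 216.6090303   91.39852157]
grip at [409.59  171.235]
grip at [428.67  177.255]
```

```bash
python3 -m jog '[0.05,-0.2,0,0,0,-0.052,1, 0.05,-0.2,0,0,0,-0.05,1, 0.05,-0.2,-0.1,0,0,0,1, 0.05,-0.2,-0.2,0,0,0,1, 0.04,-0.16,-0.3,0,0,0,1, 0,0,-0.4,0,0,0,1, 0,0,-0.3,0,0,0,1, 0,0,-0.25,0,0,0,1, 0,0,-0.14,0,0,0,1, 0,0,0,0,0,0,1]' 45
python3 - <<'E'
from h import *
c=wsnap(); x=c['color'][:200,130:400]; cv2.imwrite('pics/w4.png',cv2.resize(x,None,fx=2.9,fy=2.9,interpolation=cv2.INTER_CUBIC))
c=snap('scene'); cv2.imwrite('pics/s2.png',cv2.resize(c['color'][120:270,130:330],None,fx=4,fy=4,interpolation=cv2.INTER_CUBIC))
E
```

```text
time_s: 11.5
tcp_pos: [412.6, 168.6, 6.1]
eef_rot: [3.1, 0.507, -0.002]
force: [0.2, -0.4, -0.1]
grip_width: 21.7
grasp_force: 45.0
```

View pics/s2.png

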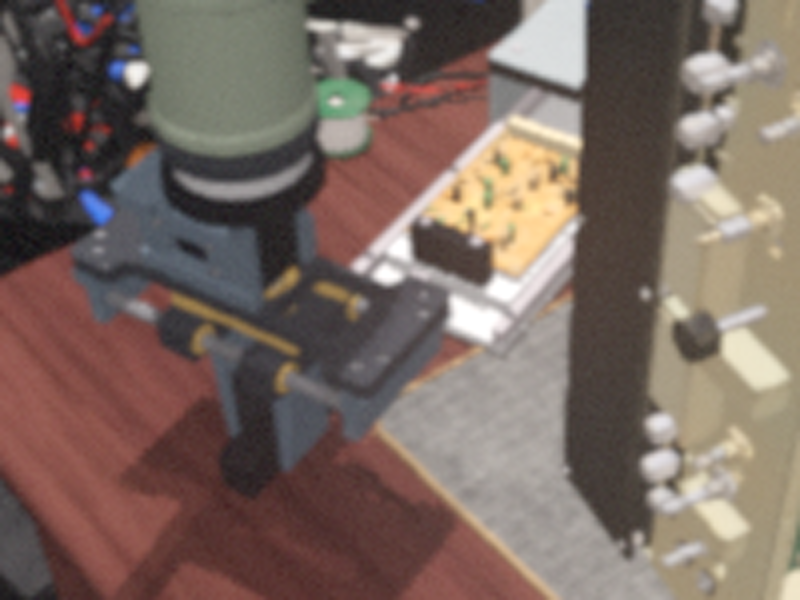

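View pics/w4.png

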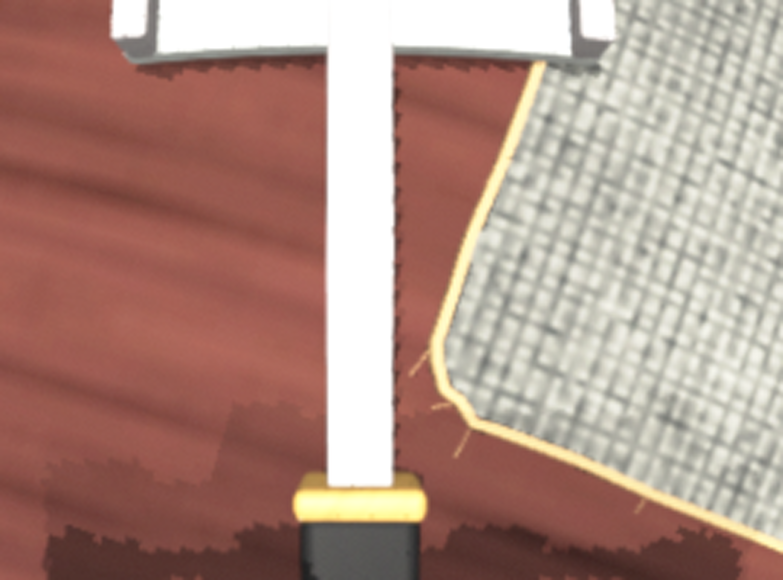

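The bar points straight down the bed axis and is centred: the entry corners at 113 and 612 have their middle at 362, and the bar is at 360. Pushing gently now.

```bash
python3 -m jog '[0.038,0.0124,0.01,0,0,0,1, 0.038,0.0124,0.01,0,0,0,1, 0.038,0.0124,0,0,0,0,1, 0.038,0.0124,0,0,0,0,1, 0.038,0.0124,0,0,0,0,1, 0.038,0.0124,0,0,0,0,1, 0.038,0.0124,0,0,0,0,1, 0.038,0.0124,0,0,0,0,1, 0.038,0.0124,0,0,0,0,1, 0.038,0.0124,0,0,0,0,1]'
python3 -m jog '[0.03,0.0098,0,0,0,0,1, 0.03,0.0098,0,0,0,0,1, 0.03,0.0098,0,0,0,0,1, 0.03,0.0098,0,0,0,0,1, 0.03,0.0098,0,0,0,0,1, 0.03,0.0098,0,0,0,0,1, 0.03,0.0098,0,0,0,0,1, 0.03,0.0098,0,0,0,0,1, 0.03,0.0098,0,0,0,0,1, 0.03,0.0098,0,0,0,0,1]'
```

```text
time_s: 12.85
tcp_pos: [432.0, 175.0, 7.5]
eef_rot: [3.1, 0.506, -0.0]
force: [0.4, -0.4, -1.5]
grip_width: 21.6
grasp_force: 45.0
time_s: 14.1
tcp_pos: [447.0, 179.9, 7.4]
eef_rot: [3.1, 0.506, -0.0]
force: [-1.8, 0.3, -2.3]
grip_width: 21.4
grasp_force: 45.0
```

```bash
python3 -m jog '[0.03,0.0098,0,0,0,0,1, 0.03,0.0098,0,0,0,0,1, 0.03,0.0098,0,0,0,0,1, 0.03,0.0098,0,0,0,0,1, 0.03,0.0098,0,0,0,0,1, 0.03,0.0098,0,0,0,0,1, 0.03,0.0098,0,0,0,0,1, 0.03,0.0098,0,0,0,0,1, 0.03,0.0098,0,0,0,0,1, 0.03,0.0098,0,0,0,0,1]'
python3 - <<'E'
from h import *
print(arm.observe()['force'],arm.observe()['ft_torque'])
c=snap('top'); a=c['color'][60:200,150:290]; cv2.imwrite('pics/t2.png',cv2.resize(a,None,fx=4.2,fy=4.2,interpolation=cv2.INTER_CUBIC))
E
```

```text
time_s: 15.35
tcp_pos: [462.0, 184.8, 7.5]
eef_rot: [3.1, 0.506, 0.0]
force: [-1.9, -1.1, -2.9]
grip_width: 22.0
grasp_force: 45.0
[-1.88950675 -1.14605137 -2.93494218] [-0.21409178  0.69725219 -0.04082329]
```

```bash
cat > chk.py <<'E'
from h import *
import sys
f=arm.observe()['force']; a=-(f[0]*.951+f[1]*.309); print('axial',round(a,2)); sys.exit(a>4.2)
E
python3 -m jog '[0.01,0.0032,0,0,0,0,1, 0.01,0.0032,0,0,0,0,1, 0.01,0.0032,0,0,0,0,1, 0.01,0.0032,0,0,0,0,1, 0.01,0.0032,0,0,0,0,1, 0.01,0.0032,0,0,0,0,1, 0.01,0.0032,0,0,0,0,1, 0.01,0.0032,0,0,0,0,1, 0,0,0,0,0,0,1, 0,0,0,0,0,0,1]' | sed -n 2p; python3 chk.py &&
python3 -m jog '[0.01,0.0032,0,0,0,0,1, 0.01,0.0032,0,0,0,0,1, 0.01,0.0032,0,0,0,0,1, 0.01,0.0032,0,0,0,0,1, 0.01,0.0032,0,0,0,0,1, 0.01,0.0032,0,0,0,0,1, 0.01,0.0032,0,0,0,0,1, 0.01,0.0032,0,0,0,0,1, 0.01,0.0032,0,0,0,0,1, 0,0,0,0,0,0,1]' | sed -n 2p; python3 chk.py &&
python3 -m jog '[0.01,0.0032,0,0,0,0,1, 0.01,0.0032,0,0,0,0,1, 0.01,0.0032,0,0,0,0,1, 0.01,0.0032,0,0,0,0,1, 0.01,0.0032,0,0,0,0,1, 0.01,0.0032,0,0,0,0,1, 0.01,0.0032,0,0,0,0,1, 0.01,0.0032,0,0,0,0,1, 0.01,0.0032,0,0,0,0,1, 0,0,0,0,0,0,1]' | sed -n 2p; python3 chk.py
```

```text
tcp_pos: [466.0, 186.1, 7.5]
axial 3.24
axial 3.24
axial 3.24False
False
False
```

View pics/t2.png

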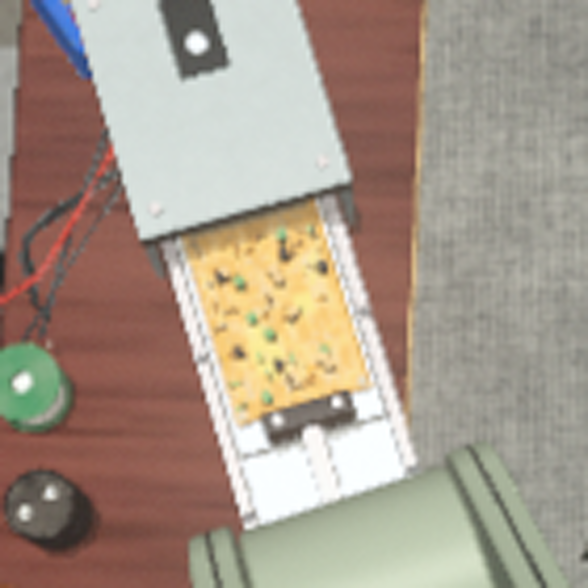

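The top view shows the bar tip centred on the block at (316,430), and the carrier about 20 mm on and entering the hood. The check script exited wrongly because it passed a numpy bool. I'll fix that and continue.

```bash
sed -i 's/sys.exit(a>4.2)/sys.exit(int(a>4.4))/' chk.py
python3 -m jog '[0.01,0.0032,0,0,0,0,1, 0.01,0.0032,0,0,0,0,1, 0.01,0.0032,0,0,0,0,1, 0.01,0.0032,0,0,0,0,1, 0.01,0.0032,0,0,0,0,1, 0.01,0.0032,0,0,0,0,1, 0.01,0.0032,0,0,0,0,1, 0.01,0.0032,0,0,0,0,1, 0.01,0.0032,0,0,0,0,1, 0,0,0,0,0,0,1]' | sed -n 2p; python3 chk.py &&
python3 -m jog '[0.01,0.0032,0,0,0,0,1, 0.01,0.0032,0,0,0,0,1, 0.01,0.0032,0,0,0,0,1, 0.01,0.0032,0,0,0,0,1, 0.01,0.0032,0,0,0,0,1, 0.01,0.0032,0,0,0,0,1, 0.01,0.0032,0,0,0,0,1, 0.01,0.0032,0,0,0,0,1, 0.01,0.0032,0,0,0,0,1, 0,0,0,0,0,0,1]' | sed -n 2p; python3 chk.py
```

```text
tcp_pos: [470.5, 187.5, 7.5]
axial 1.96
tcp_pos: [475.1, 188.9, 7.5]
axial 3.25
```

```bash
python3 -m jog '[0.01,0.0032,0,0,0,0,1, 0.01,0.0032,0,0,0,0,1, 0.01,0.0032,0,0,0,0,1, 0.01,0.0032,0,0,0,0,1, 0.01,0.0032,0,0,0,0,1, 0.01,0.0032,0,0,0,0,1, 0.01,0.0032,0,0,0,0,1, 0.01,0.0032,0,0,0,0,1, 0.01,0.0032,0,0,0,0,1, 0,0,0,0,0,0,1]' | sed -n 2p; python3 chk.py &&
python3 -m jog '[0.01,0.0032,0,0,0,0,1, 0.01,0.0032,0,0,0,0,1, 0.01,0.0032,0,0,0,0,1, 0.01,0.0032,0,0,0,0,1, 0.01,0.0032,0,0,0,0,1, 0.01,0.0032,0,0,0,0,1, 0.01,0.0032,0,0,0,0,1, 0.01,0.0032,0,0,0,0,1, 0.01,0.0032,0,0,0,0,1, 0,0,0,0,0,0,1]' | sed -n 2p; python3 chk.py &&
python3 -m jog '[0.01,0.0032,0,0,0,0,1, 0.01,0.0032,0,0,0,0,1, 0.01,0.0032,0,0,0,0,1, 0.01,0.0032,0,0,0,0,1, 0.01,0.0032,0,0,0,0,1, 0.01,0.0032,0,0,0,0,1, 0.01,0.0032,0,0,0,0,1, 0.01,0.0032,0,0,0,0,1, 0.01,0.0032,0,0,0,0,1, 0,0,0,0,0,0,1]' | sed -n 2p; python3 chk.py
```

```text
tcp_pos: [479.5, 190.4, 7.5]
axial 2.95
tcp_pos: [484.0, 191.8, 7.5]
axial 2.01
tcp_pos: [488.5, 193.2, 7.5]
axial 1.87
```

```bash
python3 -m jog '[0.01,0.0032,0,0,0,0,1, 0.01,0.0032,0,0,0,0,1, 0.01,0.0032,0,0,0,0,1, 0.01,0.0032,0,0,0,0,1, 0.01,0.0032,0,0,0,0,1, 0.01,0.0032,0,0,0,0,1, 0.01,0.0032,0,0,0,0,1, 0.01,0.0032,0,0,0,0,1, 0.01,0.0032,0,0,0,0,1, 0,0,0,0,0,0,1]' | sed -n 2p; python3 chk.py &&
python3 -m jog '[0.01,0.0032,0,0,0,0,1, 0.01,0.0032,0,0,0,0,1, 0.01,0.0032,0,0,0,0,1, 0.01,0.0032,0,0,0,0,1, 0.01,0.0032,0,0,0,0,1, 0.01,0.0032,0,0,0,0,1, 0.01,0.0032,0,0,0,0,1, 0.01,0.0032,0,0,0,0,1, 0.01,0.0032,0,0,0,0,1, 0,0,0,0,0,0,1]' | sed -n 2p; python3 chk.py &&
python3 -m jog '[0.01,0.0032,0,0,0,0,1, 0.01,0.0032,0,0,0,0,1, 0.01,0.0032,0,0,0,0,1, 0.01,0.0032,0,0,0,0,1, 0.01,0.0032,0,0,0,0,1, 0.01,0.0032,0,0,0,0,1, 0.01,0.0032,0,0,0,0,1, 0.01,0.0032,0,0,0,0,1, 0.01,0.0032,0,0,0,0,1, 0,0,0,0,0,0,1]' | sed -n 2p; python3 chk.py &&
python3 -m jog '[0.01,0.0032,0,0,0,0,1, 0.01,0.0032,0,0,0,0,1, 0.01,0.0032,0,0,0,0,1, 0.01,0.0032,0,0,0,0,1, 0.01,0.0032,0,0,0,0,1, 0.01,0.0032,0,0,0,0,1, 0.01,0.0032,0,0,0,0,1, 0.01,0.0032,0,0,0,0,1, 0.01,0.0032,0,0,0,0,1, 0,0,0,0,0,0,1]' | sed -n 2p; python3 chk.py
```

```text
tcp_pos: [493.0, 194.7, 7.5]
axial 2.06
tcp_pos: [497.5, 196.1, 7.5]
axial 3.17
tcp_pos: [502.0, 197.6, 7.5]
axial 2.24
tcp_pos: [506.6, 199.0, 7.5]
axial 2.46
```

```bash
python3 -m jog '[0.01,0.0032,0,0,0,0,1, 0.01,0.0032,0,0,0,0,1, 0.01,0.0032,0,0,0,0,1, 0.01,0.0032,0,0,0,0,1, 0.01,0.0032,0,0,0,0,1, 0.01,0.0032,0,0,0,0,1, 0.01,0.0032,0,0,0,0,1, 0.01,0.0032,0,0,0,0,1, 0.01,0.0032,0,0,0,0,1, 0,0,0,0,0,0,1]' | sed -n 2p; python3 chk.py &&
python3 -m jog '[0.01,0.0032,0,0,0,0,1, 0.01,0.0032,0,0,0,0,1, 0.01,0.0032,0,0,0,0,1, 0.01,0.0032,0,0,0,0,1, 0.01,0.0032,0,0,0,0,1, 0.01,0.0032,0,0,0,0,1, 0.01,0.0032,0,0,0,0,1, 0.01,0.0032,0,0,0,0,1, 0.01,0.0032,0,0,0,0,1, 0,0,0,0,0,0,1]' | sed -n 2p; python3 chk.py &&
python3 -m jog '[0.01,0.0032,0,0,0,0,1, 0.01,0.0032,0,0,0,0,1, 0.01,0.0032,0,0,0,0,1, 0.01,0.0032,0,0,0,0,1, 0.01,0.0032,0,0,0,0,1, 0.01,0.0032,0,0,0,0,1, 0.01,0.0032,0,0,0,0,1, 0.01,0.0032,0,0,0,0,1, 0.01,0.0032,0,0,0,0,1, 0,0,0,0,0,0,1]' | sed -n 2p; python3 chk.py
```

```text
tcp_pos: [511.0, 200.5, 7.5]
axial 2.9
tcp_pos: [515.5, 201.9, 7.5]
axial 2.77
tcp_pos: [517.7, 202.6, 7.4]
axial 8.16
```

Home against the stop: axial force has risen to about 8 N, from about 2.7 N of sliding. I'll withdraw straight back.

```bash
python3 chk.py; python3 -m jog '[-0.02,-0.0065,0,0,0,0,1, -0.03,-0.01,0,0,0,0,1, -0.06,-0.02,0,0,0,0,1, -0.15,-0.049,0,0,0,0,1, -0.2,-0.065,0,0,0,0,1, -0.25,-0.08,0,0,0,0,1, -0.25,-0.08,0,0,0,0,1, -0.25,-0.08,0.1,0,0,0,1, -0.2,-0.065,0.3,0,0,0,1, -0.2,-0.065,0.4,0,0,0,1]'
python3 - <<'E'
from h import *
c=snap('top'); cv2.imwrite('pics/t3.png',c['color'])
E
```

```text
axial 8.16
time_s: 32.9
tcp_pos: [438.8, 177.1, 48.6]
eef_rot: [3.101, 0.506, 0.0]
force: [0.4, 0.2, -1.3]
grip_width: 21.7
grasp_force: 45.0
```

```bash
python3 -m jog '[-0.1,0.1,0.5,0,0,0,1, -0.1,0.1,0.4,0,0,0.083,1, -0.1,0.1,0,0,0,0.083,1, -0.1,0.1,0,0,0,0.083,1, -0.1,0.1,0,0,0,0.083,1, -0.1,0.1,0,0,0,0.083,1, -0.1,0.1,0,0,0,0.083,1, -0.056,0.1,0,0,0,0.083,1, 0,0,0,0,0,0.08,1, 0,0,0,0,0,0,1]'
python3 -m jog '[0,0,-0.3,0,0,0,1, 0,0,-0.4,0,0,0,1, 0,0,-0.4,0,0,0,1, 0,0,-0.4,0,0,0,1, 0,0,-0.3,0,0,0,1, 0,0,-0.2,0,0,0,1, 0,0,-0.08,0,0,0,1, 0,0,-0.04,0,0,0,1, 0,0,0,0,0,0,1, 0,0,0,0,0,0,1]'
```

```text
time_s: 34.2
tcp_pos: [401.8, 217.4, 93.0]
eef_rot: [2.066, 2.366, 0.002]
force: [0.7, 0.1, -1.3]
grip_width: 21.6
grasp_force: 45.0
time_s: 35.45
tcp_pos: [401.9, 217.4, -13.2]
eef_rot: [2.064, 2.368, 0.001]
force: [-0.1, 0.2, -0.5]
grip_width: 21.2
grasp_force: 45.0
```

```bash
python3 -m jog '[0,0,-0.02,0,0,0,1, 0,0,-0.02,0,0,0,1, 0,0,-0.02,0,0,0,1, 0,0,-0.02,0,0,0,1, 0,0,-0.02,0,0,0,1, 0,0,-0.01,0,0,0,1, 0,0,0,0,0,0,1, 0,0,0,0,0,0,1, 0,0,0,0,0,0,1, 0,0,0,0,0,0,1]'
```

```text
time_s: 36.7
tcp_pos: [401.6, 217.3, -19.0]
eef_rot: [2.064, 2.368, 0.0]
force: [0.3, 0.1, -0.8]
grip_width: 21.9
grasp_force: 45.0
```

Back at the grasp height. I'll open gently and lift away.

```bash
python3 -m jog '[0,0,0,0,0,0,0.45, 0,0,0,0,0,0,0.3, 0,0,0,0,0,0,0, 0,0,0,0,0,0,-0.5, 0,0,0,0,0,0,-0.5, 0,0,0,0,0,0,-0.5, 0,0,0,0,0,0,-0.5, 0,0,0,0,0,0,-0.5, 0,0,0,0,0,0,-0.5, 0,0,0,0,0,0,-0.5]'
python3 -m jog '[0,0,0.1,0,0,0,-0.5, 0,0,0.3,0,0,0,-0.5, 0,0,0.4,0,0,0,-0.5, 0,0,0.5,0,0,0,-0.5, 0,0,0.5,0,0,0,-0.5, 0,0,0.3,0,0,0,-0.5, 0,0,0.1,0,0,0,-0.5, 0,0,0,0,0,0,-0.5, 0,0,0,0,0,0,-0.5, 0,0,0,0,0,0,-0.5]'
python3 - <<'E'
from h import *
a=np.load('top.npz')['color'].astype(int) # after withdrawal
c=wsnap()['color']; 
w=cv2.imread('pics/w1.png'); w=cv2.resize(w,(512,384),interpolation=cv2.INTER_AREA)
b=cv2.matchTemplate(c[30:160,235:275],w[40:150,244:270],cv2.TM_CCOEFF_NORMED); print(b.max(),cv2.minMaxLoc(b)[3])
# white steel blob in wrist view: extent
m=(c.min(2)>200).astype(np.uint8); m[:, :225]=0; m[:,285:]=0; ys,xs=np.where(m[:200]); print(ys.min(),ys.max(),xs.min(),xs.max(), xs.max()-xs.min())
u=xs[ys<ys.min()+4].mean(); print('tip',wray(u,ys.min(),14), arm.observe()['tcp_pos'])
E
```

```text
time_s: 37.95
tcp_pos: [401.6, 217.2, -19.0]
eef_rot: [2.064, 2.368, 0.0]
force: [0.1, 0.3, 0.1]
grip_width: 67.8
grasp_force: 0.0
time_s: 39.2
tcp_pos: [401.2, 217.1, 90.3]
eef_rot: [-2.064, -2.368, 0.002]
force: [-0.5, -0.5, 0.2]
grip_width: 68.4
grasp_force: 0.0
0.95161015 (9, 11)
44 148 248 261 13
tip [381.56432902 356.62332776  14.        ] [401.28718456 217.10983817  90.42449489]
```

The bar is lying flat where it started, with its tip measured at (381.6, 356.6), so I'm handing in.

```bash
python3 -c "
from plant import arm
print(arm.sign_off())"
```

```text
the job is handed in; nothing more can be done
None
```

I pushed the carrier home with the bar alone (about 8 N on the tool, 5.5 N of it on the stop), laid the bar back where it started and handed the job in at about 39 s; no verdict came back, and I did not re-check the carrier's contact with the stop after backing off.

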